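# Pack the specimen plates and fasten the case

## Robot

A 6-joint arm with a two-finger parallel gripper is mounted at the origin on the work surface. World frame = base frame: x ahead of the robot, y to its left, z up, the work surface at z = 0. Lengths are in m, angles in rad, forces in N, time in s.
With the tool pointing down it reaches from about 0.35 to 1 m from the base axis. Payload 7.1 kg.
Tool frame: the origin (TCP) lies between the finger pads; the fingertips stand 22 mm ahead of it and the grasp point (between the pads) lies 3 mm ahead of it; z points along the fingers, y is the line along which they close (so a half turn about z gives the same grasp; the last joint's range is limited). The gripper opens to 85 mm and grips with 20 to 120 N. Pads are 22 mm wide; open, the fingers measure 114 mm over their backs; the gripper's body (76 mm by 85 mm) begins 54 mm behind the grasp point. The pads swing forward as they close: fully open they stand 13 mm farther back than shut.
Start: joints at [1.122, 0.423, 1.63, -0, 1.089, -0.019], TCP at [0.26, 0.568, 0.253] pointing down, gripper open.
Joint ranges: [-3, 3], [-0.9, 2.11], [0.09, 2.58], [-1.31, 4.45], [0.11, 2.69], [-2.54, 2.54]. Speed limits (rad/s): [2.39, 2.39, 3.01, 3.14, 3.14, 3.14].

## Interface

Orientations are given as a rotation vector (axis times angle).
In Python, from rig import manip gives the robot as it stands. Calls block until the motion is done:
- manip.move_to(position, orientation): joint-space move of the TCP to a pose.
- manip.servo_line(position, orientation=None, rate=0.15): straight line of the TCP; orientation=None keeps the orientation; rate is the mean speed in m/s.
- manip.set_joints(angles): joint-space move.
- manip.command_gripper(opening, f_grip=None): finger opening in m; f_grip is the grip in N (None keeps the last); returns when the fingers have stopped.
- manip.hold(seconds).
- manip.solve_ik(position, orientation): joint angles nearest the present ones, or None.
- manip.camera(name): name is "scene" or "top"; returns a dict with "image" (384x512x3 uint8, red, green, blue), "fx", "fy", "cx", "cy" (pixels), "k1" (the pictures are not rectified: a ray, as slopes to the right and down, at radius r is drawn at 1 + k1 r^2 times it, then the intrinsics apply), "cam_to_world" (4x4, takes a point from camera to world coordinates). Camera axes: x right, y down, z forward; pixel columns grow to the right and rows downward; lengths in m; the calibration is good to about 2 mm. A picture is of the moment at which its call begins. There is no depth.
A pose or a line that the arm cannot do raises manip.IKError and nothing moves.
- manip.sign_off(): hands the job in; it is judged then, once.
Readings, each from a call of its own:
- manip.get_time(): time.
- manip.get_joint_positions(): joint angles.
- manip.get_joint_vel(): joint speeds.
- manip.get_tau(): joint torques, N m.
- manip.get_position(): TCP position.
- manip.get_ee_rot(): TCP orientation.
- manip.get_contact_force(): force on the tool from outside, world axes, zero at the start.
- manip.get_torque(): the same for the moment, N m.
- manip.get_width(): finger opening in m.
- manip.get_grip_force(): force on a finger pad.
Only numpy, scipy, OpenCV 4.12 (cv2) and the standard library are available. Lean on these libraries where they do the work, as an engineer would, in place of code of your own. Each camera call takes 0.05 s, during which the arm holds its last target. There are 200 camera calls.

## Task

Move the small metal pot that stands in front of the light box onto the square rubber mat. Slide the specimen plates, one at a time, along their channels over the front edge of the light box until they can be gripped, and stack all of them flat, one on another, squared up and centred on the plinth inside the open case. When all are in, shut the lid fully and then turn the turnbutton so that its arm points straight in over the lid; leave the other things on the bench where they are.

Things in the scene. Friction and masses are not known exactly. Their poses are not given: they have to be found in the camera images.
- plate1: loose dark metal plate, 100 mm (its x) by 50 mm (its y), 3 mm thick, about 45 g, flat in a channel of the light box, its x along the channel. Origin: centre of its underside. Two or three of the three plates are present (absent: None). The channel's strips keep fingers from its long sides; with about 36 mm of it over the light box's front edge they can be gripped there from above, across 50 mm
- plate2: loose dark metal plate, 100 mm (its x) by 50 mm (its y), 3 mm thick, about 45 g, flat in a channel of the light box, its x along the channel. Origin: centre of its underside. Two or three of the three plates are present (absent: None). The channel's strips keep fingers from its long sides; with about 36 mm of it over the light box's front edge they can be gripped there from above, across 50 mm
- plate3: loose dark metal plate, 100 mm (its x) by 50 mm (its y), 3 mm thick, about 45 g, flat in a channel of the light box, its x along the channel. Origin: centre of its underside. Two or three of the three plates are present (absent: None). The channel's strips keep fingers from its long sides; with about 36 mm of it over the light box's front edge they can be gripped there from above, across 50 mm
- board: fixed light box, 210 mm (x) by 210 mm (y), origin at the centre of its underside on the bench. White top 40 mm above the bench with three channels along its x, 54 mm wide, at its y = -70, 0 and 70 mm, parted by grey strips 4 mm high; both channel ends are open. Front edge, towards the robot: the face at its x = -105 mm. A plate lies in each of two or three channels
- case: fixed open-topped metal case, outside 140 mm (x) by 150 mm (y) by 56 mm high, walls and floor 5 mm, front (robot side) at its x = -70 mm. Origin at the centre of its underside. In the middle of its floor stands a white plinth 70 mm (x) by 36 mm (y), narrower than a plate, so that fingers have room on both long sides; plates are to lie with their length along the case's x
- plinth_top (a point): centre of the plinth's top face, 32 mm above the bench; axes as the case's. Fingertips that reach far below a held plate can catch the edges of the plates already stacked, so it is best held near the fingertips
- lid (a joint): lid angle: 0 shut, grows as it opens, 1.57 standing upright, starts open at 1.55 to 1.7, stop at 1.9. Stiff hinge (about 0.15 N m) that stays where it is left
- lid_hinge (a point): the lid's hinge line, middle, along the case's y at the rear (far, +x) top rim, at case x = +70 mm, 56.5 mm above the bench. The lid is a flat panel 140 mm long from the hinge, 150 mm wide, 6 mm thick with a grey frame and clear window; shut, it covers the rim and its top is 62.5 mm above the bench
- lid_edge (a point): middle of the lid's free edge, on its outer face (the face that is on top when shut)
- latch (a joint): turnbutton angle about the vertical, counter-clockwise from above: 0 when its arm points along the case's +x, in over the lid's front edge (fastened); starts swung aside at +1.3 to +1.65; stops at +-1.7. Stiff (0.04 N m), stays where it is left, does not block the lid
- latch_pivot (a point): the turnbutton's vertical pivot axis, in front of the case's front wall at case x = -84 mm, at the middle of the bar's height, 71 mm above the bench; x points along the arm. The turnbutton is a steel bar 12 mm wide and 14 mm high, its underside 64 mm above the bench (1.5 mm above the shut lid); it runs from 14 mm behind the pivot to 34 mm ahead of it
- latch_tip (a point): end of the turnbutton's arm, 34 mm from the pivot, at the middle of its height
- pot: loose plain metal pot with a closed flat top, round, 50 mm across and 30 mm high, about 120 g, upright on the bench close in front of the light box. Origin at the centre of its underside
- mat: fixed square pale grey rubber mat, 90 by 90 mm, 3 mm thick, on the bench at the left or right. Origin at the centre of its underside
- dishes: two stacked clear covered culture dishes, 88 mm across, 32 mm high together; bystander; origin at the centre of its underside
- wellplate: clear six-well plate 85 x 127 x 20 mm, lying flat; bystander; origin at the centre of its underside
- vial: small capped vial, 28 mm across and 45 mm high, upright between the light box and the case; bystander; origin at the centre of its underside
- washbottle: white bottle, 60 mm across, 110 mm high, upright; bystander; origin at the centre of its underside
- jar: amber jar, 70 mm across, 80 mm high, upright; bystander; origin at the centre of its underside
- tweezers: steel tweezers 116 mm long, lying flat, 8 mm high; bystander; origin at its middle, on the bench

How it is judged:
By the outcome, as a careful person would: the job done as asked, in the order asked, and still so for the second after the job is handed in, with the robot touching nothing.
Of plate1, plate2, plate3 only 2 to 3 are there at a start; the rules pass over those that are not, and their reading is None.
At some moment in a run one of pot may be knocked a few centimetres aside while the robot is not near it.
It also fails if it takes over 210 s, if anything falls off the work surface, if the arm or the gripper's body presses on something with over 40 N, if the wrist force passes 120 N, or if a joint passes its speed limit or range.

## Working session

There is one attempt and no reset: what is moved stays moved. The work goes in short steps, each a Python script; the robot and the scene stay as the last script left them, time stands still between calls to the robot, and variables do not carry over. Pictures are saved under pics/ and viewed, at most 14 in all, crops included, and the job is handed in when it is done.

```bash
ls; mkdir -p pics; cat > h.py <<'E'
import numpy as np, cv2
from rig import manip as m
from scipy.spatial.transform import Rotation as R
def shot(n,fn=None):
    c=m.camera(n)
    if fn: cv2.imwrite('pics/'+fn+'.png',c['image'][:,:,::-1])
    return c
def ray(c,u,v):
    x,y=(u-c['cx'])/c['fx'],(v-c['cy'])/c['fy']
    rd=np.hypot(x,y); r=rd
    for _ in range(30): r=rd/(1+c['k1']*r*r)
    s=r/rd if rd>0 else 1
    T=np.array(c['cam_to_world']); return T[:3,3],T[:3,:3]@np.array([x*s,y*s,1])
def on(c,u,v,z):
    o,d=ray(c,u,v); return o+d*(z-o[2])/d[2]
def proj(c,p):
    T=np.array(c['cam_to_world']); q=T[:3,:3].T@(np.array(p,float)-T[:3,3]); x,y=q[:2]/q[2]
    s=1+c['k1']*(x*x+y*y); return np.array([c['fx']*x*s+c['cx'],c['fy']*y*s+c['cy']])
def down(yaw):  # tool z down, tool y (closing line) at angle yaw from world x
    y=np.array([np.cos(yaw),np.sin(yaw),0]);z=np.array([0,0,-1.]);x=np.cross(y,z)
    return R.from_matrix(np.c_[x,y,z]).as_rotvec()
E
python3 - <<'E'
from h import *
for n in('scene','top'):
    c=shot(n,n+'0'); print(n,c['fx'],c['cx'],c['cy'],c['k1']);print(np.round(c['cam_to_world'],3))
print(m.get_ee_rot(),R.from_rotvec(m.get_ee_rot()).as_matrix().round(2),m.get_width(),m.get_time())
E
```

```text
pics
rig.py
scene 432.2882784634001 255.0456250195984 197.30980080190392 0.023950566309882
[[ 0.84   0.407 -0.358  0.974]
 [ 0.542 -0.628  0.558 -0.617]
 [ 0.002 -0.663 -0.748  0.926]
 [ 0.     0.     0.     1.   ]]
top 374.9853366558616 256.0361765314971 201.7248221316886 0.014645476746765073
[[ 0.084 -0.969  0.23   0.331]
 [-0.996 -0.081  0.026 -0.011]
 [-0.007 -0.232 -0.973  1.055]
 [ 0.     0.     0.     1.   ]]
[-6.69887643e-01 -3.06901009e+00  2.03241919e-03] [[-0.91  0.42 -0.  ]
 [ 0.42  0.91 -0.  ]
 [ 0.   -0.   -1.  ]] 0.0855704306096085 0.1
```

View pics/scene0.png

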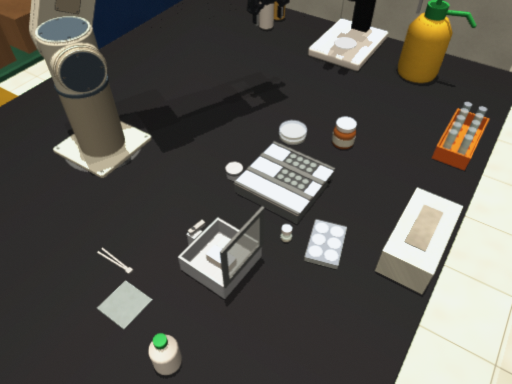

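View pics/top0.png

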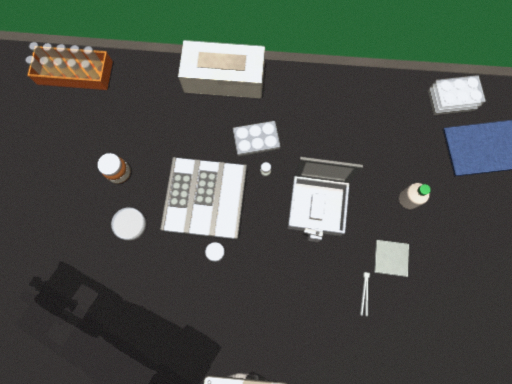

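The scene view shows two plates (channels at the left and middle), the pot at about (234,170) and an open case at about (222,255). The top view shows the board at (205,198), pot (215,252), mat (392,258) and case (318,206). Now I'll view enlarged crops.

```bash
python3 - <<'E'
import cv2,numpy as np
t=cv2.imread('pics/top0.png'); s=cv2.imread('pics/scene0.png')
a=cv2.resize(t[145:275,150:360],None,fx=3.8,fy=3.8,interpolation=cv2.INTER_CUBIC)
cv2.imwrite('pics/tc.png',a)
b=cv2.resize(s[125:300,170:345],None,fx=3.4,fy=3.4,interpolation=cv2.INTER_CUBIC)
cv2.imwrite('pics/sc.png',b)
E
```

```text
(no output)
```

View pics/tc.png

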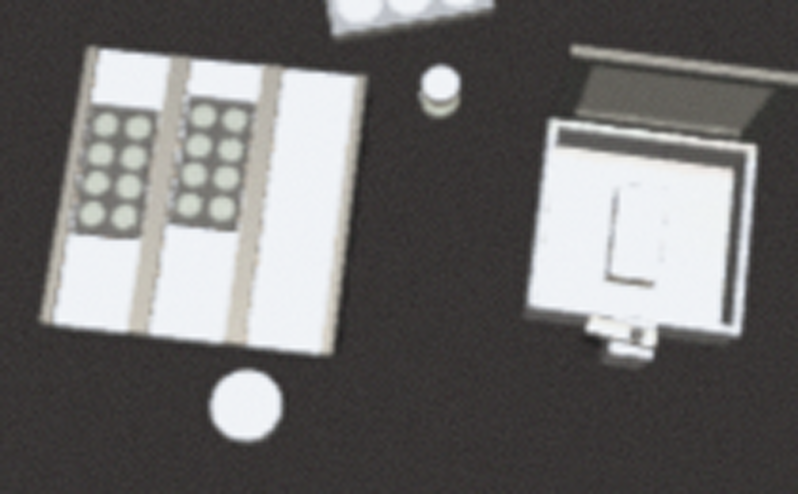

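View pics/sc.png

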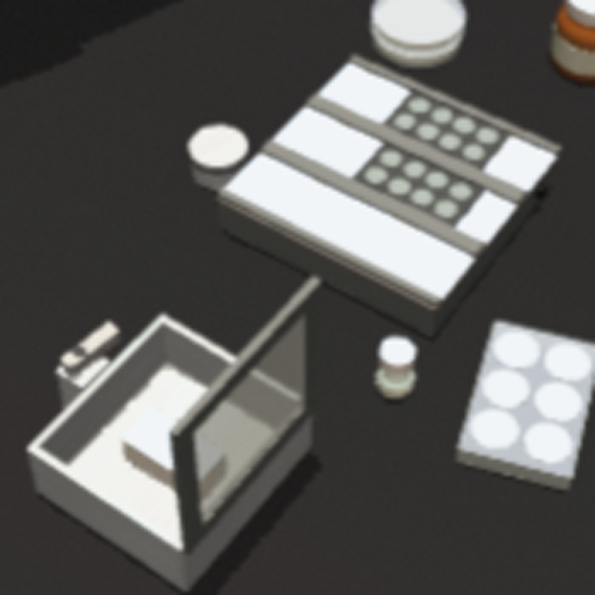

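```bash
cat >> h.py <<'E'
def edge(c,p0,p1,z,w=3.,sgn=0,lo=.12,hi=.88):
    """points along image edge p0-p1 (strongest gradient within w px; sgn=+1: brighter to the right-hand normal), cast on plane z -> (centroid,dir,rms)"""
    g=cv2.GaussianBlur(c['image'].astype(np.float32).mean(2),(0,0),.6)
    p0,p1=np.array(p0,float),np.array(p1,float);d=p1-p0;n=np.array([-d[1],d[0]])/np.hypot(*d)
    t=np.arange(-w,w+.01,.25);P=[]
    for f in np.linspace(lo,hi,25):
        q=p0+f*d+t[:,None]*n
        I=cv2.remap(g,q[:,0].astype(np.float32)[None],q[:,1].astype(np.float32)[None],cv2.INTER_CUBIC)[0]
        G=np.gradient(I)
        G=np.abs(G) if sgn==0 else np.clip(sgn*G,0,None)
        k=G.argmax()
        s=slice(max(k-4,0),k+5); o=(G[s]*t[s]).sum()/G[s].sum()
        P.append(on(c,*(p0+f*d+o*n),z)[:2])
    P=np.array(P)
    for _ in range(3):
        ce=P.mean(0);v=np.linalg.svd(P-ce)[2][0];r=(P-ce)@[-v[1],v[0]]
        P=P[np.abs(r)<=max(2*np.std(r),5e-4)]
    return ce,v*np.sign(v@(on(c,*p1,z)-on(c,*p0,z))[:2]),np.std(r)
def cross(a,b):
    s=np.linalg.solve(np.c_[a[1],-b[1]],b[0]-a[0]);return a[0]+s[0]*a[1]
def quad(c,cs,z,**k):
    E=[edge(c,cs[i],cs[(i+1)%4],z,**k) for i in range(4)]
    K=np.array([cross(E[i-1],E[i]) for i in range(4)])
    return E,K
E
cat > meas.py <<'E'
from h import *
t=shot('top');s=shot('scene')
T=lambda *p:[(x/3.8+150-.37,y/3.8+145-.37) for x,y in p]
S=lambda *p:[(x/3.4+170-.35,y/3.4+125-.35) for x,y in p]
for nm,c,cs,z in [('board',t,T((42,322),(332,353),(367,76),(88,47)),.044),
   ('board',s,S((355,55),(222,195),(433,308),(560,150)),.044),
   ('case',t,T((527,305),(742,332),(756,145),(550,120)),.056),
   ('case',s,S((163,316),(30,450),(185,550),(312,410)),.056)]:
    E,K=quad(c,cs,z); print(nm,'sides',np.linalg.norm(K-np.roll(K,-1,0),axis=1).round(4),'angs',[round(np.degrees(np.arctan2(*e[1][::-1])),2) for e in E],'rms',[round(e[2]*1e3,2) for e in E]);print(K.round(4).tolist(),K.mean(0).round(4))
# pot & mat
for nm,c,u,z,r in [('pot',t,(215,252),.03,14),('pot',s,(234,168),.03,12)]:
    g=c['image'].min(2);x,y=u;m_=np.zeros_like(g);m_[y-r:y+r,x-r:x+r]=(g[y-r:y+r,x-r:x+r]>150)
    P=np.argwhere(m_)[:,::-1];W=np.array([on(c,*p,z)[:2] for p in P]);print(nm,W.mean(0).round(4),np.ptp(W,axis=0).round(3))
for nm,c,u in [('mat',t,(392,258)),('mat',s,(125,304))]:
    g=c['image'].min(2);x,y=u;r=28;m_=np.zeros_like(g);m_[y-r:y+r,x-r:x+r]=g[y-r:y+r,x-r:x+r]>110
    n,l,st,ce=cv2.connectedComponentsWithStats(m_);k=l[y,x]
    W=np.array([on(c,*p,.003)[:2] for p in np.argwhere(l==k)[:,::-1]]);rc=cv2.minAreaRect(W.astype(np.float32)*1000);print(nm,rc)
E
python3 meas.py
```

```text
board sides [0.2118 0.2107 0.2112 0.211 ] angs [np.float64(-91.49), np.float64(-1.51), np.float64(88.42), np.float64(178.33)] rms [np.float64(0.6), np.float64(0.4), np.float64(0.33), np.float64(0.31)]
[[0.4707, 0.2712], [0.4652, 0.0595], [0.6759, 0.054], [0.6817, 0.2651]] [0.5734 0.1625]
board sides [0.199  0.2114 0.2038 0.2123] angs [np.float64(-91.23), np.float64(-2.71), np.float64(88.49), np.float64(178.59)] rms [np.float64(0.54), np.float64(0.49), np.float64(0.48), np.float64(6.19)]
[[0.4734, 0.264], [0.4691, 0.065], [0.6803, 0.0551], [0.6857, 0.2588]] [0.5772 0.1607]
case sides [0.1524 0.1413 0.1524 0.1402] angs [np.float64(-93.67), np.float64(-3.13), np.float64(86.76), np.float64(176.88)] rms [np.float64(0.96), np.float64(0.19), np.float64(0.27), np.float64(0.29)]
[[0.5111, -0.0758], [0.5014, -0.2278], [0.6425, -0.2355], [0.6511, -0.0834]] [ 0.5765 -0.1556]
case sides [0.1519 0.135  0.151  0.138 ] angs [np.float64(-92.02), np.float64(-2.96), np.float64(86.86), np.float64(176.69)] rms [np.float64(3.4), np.float64(0.26), np.float64(0.44), np.float64(0.23)]
[[0.5125, -0.0776], [0.5071, -0.2294], [0.6419, -0.2364], [0.6502, -0.0856]] [ 0.5779 -0.1572]
pot [0.4261 0.1183] [0.049 0.05 ]
pot [0.4382 0.1114] [0.077 0.06 ]
mat ((452.4769592285156, -370.15045166015625), (91.34223175048828, 91.58631134033203), 87.5890121459961)
mat ((455.0133361816406, -372.8307800292969), (90.33384704589844, 90.3565444946289), 87.43879699707031)
```

```bash
cat >> h.py <<'E'
def ori(p,yaw):
    """pick the half turn with the smaller wrist angle"""
    best=None
    for k in(0,np.pi):
        o=down(yaw+k);q=m.solve_ik(list(p),list(o))
        if q is not None and(best is None or abs(q[5])<best[0]): best=(abs(q[5]),o)
    return best[1]
def above(x,y,z,yaw):
    o=ori((x,y,z),yaw);m.move_to([x,y,z],list(o));return o
def line(x,y,z,rate=.15,o=None): m.servo_line([x,y,z],None if o is None else list(o),rate)
def st(s=''): print(s,'t',round(m.get_time(),1),'p',np.round(m.get_position(),4),'w',round(m.get_width(),4),'g',np.round(m.get_grip_force(),1),'F',np.round(m.get_contact_force(),1))
def touch(zmin,d=.001,f=2.):
    x,y,z=m.get_position();F0=m.get_contact_force()[2]
    while z>zmin:
        z-=d;line(x,y,z,.03)
        if m.get_contact_force()[2]-F0>f: break
    return m.get_position()[2]
def potpos():
    out=[]
    for n in('top','scene'):
        c=shot(n);u=proj(c,(.4275,.117,.03)).astype(int);g=c['image'].min(2);l=cv2.connectedComponents((g>165).astype(np.uint8))[1]
        r=16;w=l[u[1]-r:u[1]+r,u[0]-r:u[0]+r]
        for k in np.unique(w)[1:]:
            P=np.argwhere(l==k)[:,::-1];W=np.array([on(c,*p,.03)[:2] for p in P])
            out.append((n,len(P),((W.max(0)+W.min(0))/2).round(4),np.ptp(W,axis=0).round(3)))
    return out
E
python3 - <<'E'
from h import *
for o in potpos():print(o)
yaw=np.pi/2-np.radians(1.5)
X,Y=.4270,.1175
above(X,Y,.15,yaw);st()
line(X,Y,.06);line(X,Y,.028,.06)
m.command_gripper(.03,30);st('grip')
E
```

```text
('top', 3959, array([0.5768, 0.165 ]), array([0.217, 0.212]))
('top', 266, array([0.4256, 0.118 ]), array([0.047, 0.048]))
('scene', 159, array([0.4289, 0.1152]), array([0.047, 0.049]))
('scene', 1090, array([0.5695, 0.0987]), array([0.213, 0.059]))
 t 2.1 p [0.4274 0.1181 0.1502] w 0.0851 g 0.0 F [-0.6 -0.1 -0.7]
grip t 4.0 p [0.4272 0.1175 0.0284] w 0.0492 g 30.4 F [-1.4  0.1  6.3]
```

```bash
python3 - <<'E'
from h import *
X,Y=.4537,-.3715
line(.4272,.1175,.2);st('lift')
yaw=-.7
above(X,Y,.2,yaw);line(X,Y,.06);line(X,Y,.0325,.05);st('low')
m.command_gripper(.085);line(X,Y,.12)
o=above(X,Y,.12,yaw+np.pi/2)
line(X,Y,.036);m.command_gripper(.03,20);st('re');m.command_gripper(.085)
line(X,Y,.2)
# tip calibration on the bare bench
bx,by=.44,-.10
above(bx,by,.15,np.pi/2)
m.command_gripper(.052);line(bx,by,.04);print('open52',touch(.005));st();line(bx,by,.05)
m.command_gripper(.0);line(bx,by,.04);print('shut',touch(.01));st();line(bx,by,.2)
E
```

```text
lift t 5.2 p [0.4266 0.1174 0.1993] w 0.0489 g 31.1 F [-0.6 -1.  -0.3]
low t 8.8 p [ 0.4536 -0.3714  0.0321] w 0.0494 g 31.1 F [ 0.5  0.8 -0.4]
re t 12.5 p [ 0.4542 -0.3719  0.0371] w 0.0492 g 20.0 F [-0.3  1.1  6.5]
open52 0.01863215689944452
 t 22.1 p [ 0.4405 -0.1001  0.0186] w 0.0517 g 2.4 F [-0.9  0.4  4.8]
shut 0.02203257616296349
 t 27.8 p [ 0.4396 -0.0999  0.022 ] w -0.0003 g 4.8 F [-2.   0.2  8.8]
```

```bash
cat > meas2.py <<'E'
from h import *
m.set_joints([1.122,.423,1.63,0,1.089,-.019])
t=shot('top','t2');s=shot('scene','s2')
for n,c in(('top',t),('scene',s)):
    u=proj(c,(.454,-.3717,.033));print(n,'pot proj',u.round(1))
    g=cv2.GaussianBlur(c['image'],(0,0),.5).min(2);r=14;a,b=int(u[0])-r,int(u[1])-r;w=g[b:b+2*r,a:a+2*r]
    np.set_printoptions(linewidth=200);print(w[::2,::2])
T=lambda *p:[(x/3.8+150-.37,y/3.8+145-.37) for x,y in p]
S=lambda *p:[(x/3.4+170-.35,y/3.4+125-.35) for x,y in p]
for nm,c,p in [('L front',t,T((75,234),(140,240))),('L rear',t,T((90,105),(160,110))),('M front',t,T((168,224),(238,231))),('M rear',t,T((183,97),(255,101))),
 ('L front',s,S((418,84),(390,118))),('L rear',s,S((505,130),(478,168))),('M front',s,S((388,140),(358,175))),('M rear',s,S((482,188),(452,222)))]:
    e=edge(c,*p,.043);print(nm,e[0].round(4),np.degrees(np.arctan2(e[1][1],e[1][0])).round(1),round(e[2]*1e3,2))
E
python3 meas2.py
```

```text
top pot proj [395.8 256.1]
[[199 198 199 194 180 168 162 156 130  99  85  84  71  60]
 [200 199 199 199 199 199 198 197 194 192 193 191 176 160]
 [200 199 197 201 198 198 196 203 197 195 195 195 194 190]
 [203 199 198 189 167 202 226 232 229 208 195 195 195 191]
 [200 195 156 130 217 238 240 239 239 237 224 197 193 184]
 [199 172  93 195 239 239 239 239 239 240 238 218 194 182]
 [196 142  94 226 240 239 239 240 239 239 240 234 197 182]
 [196 106  95 229 239 239 240 240 239 239 239 238 205 182]
 [199 112  87 224 239 240 239 240 239 240 239 238 207 180]
 [199 150  79 168 238 240 239 240 240 238 239 235 202 179]
 [196 186 106 100 211 238 239 240 240 240 238 220 194 176]
 [199 198 173 106 110 196 232 237 237 237 227 198 195 175]
 [201 201 201 185 151 120 150 190 207 209 201 197 195 173]
 [203 201 201 200 201 196 196 196 197 198 200 200 196 176]]
scene pot proj [121.4 296.4]
[[ 46  45  47  46  46  47  46  54 135 183 174  81  49  46]
 [ 46  46  47  47  46  46  54 136 184 187 187 179 125  60]
 [ 45  46  47  46  47  57 155 186 193 190 186 186 185 172]
 [ 46  47  46  46  59 165 215 232 232 23
[... 182 characters left out ...]
 238 238 174]
 [ 68 157 215 240 238 239 240 238 237 239 239 240 238 141]
 [159 187 230 241 238 240 240 238 237 239 239 240 230  99]
 [188 188 225 240 239 240 241 238 238 239 239 240 176  58]
 [188 187 189 239 239 241 241 238 239 239 238 204  85  60]
 [190 188 181 201 237 241 240 238 239 235 196  88  60  71]
 [190 188 186 136 153 191 219 205 179 132  78  72  77 102]
 [187 186 186 168  89  76  85  79  68  76  81  86  86 155]]
L front [0.5377 0.2317] -91.8 0.19
L rear [0.6378 0.2308] -91.1 0.37
M front [0.55  0.162] -92.5 0.16
M rear [0.6502 0.1612] -91.8 0.2
L front [0.5402 0.2404] -89.6 0.31
L rear [0.6397 0.2268] -91.5 0.31
M front [0.5525 0.1655] -91.9 0.39
M rear [0.652  0.1582] -91.6 0.34
```

```bash
cat > pot.py <<'E'
from h import *
def potmat(c,true=(.454,-.3717)):
    u=proj(c,(*true,.033));g=cv2.GaussianBlur(c['image'],(0,0),.5).min(2);mk=np.zeros_like(g);r=16
    a,b=int(u[0])-r,int(u[1])-r;mk[b:b+2*r,a:a+2*r]=g[b:b+2*r,a:a+2*r]>215
    P=np.argwhere(mk)[:,::-1];W=np.array([on(c,*p,.033)[:2] for p in P]);h=cv2.minEnclosingCircle(W.astype(np.float32)*1000)
    return W.mean(0).round(4),h,len(P)
if __name__=='__main__':
    for n in('top','scene'):print(n,potmat(shot(n)))
E
python3 pot.py
```

```text
top (array([ 0.4534, -0.3714]), ((453.8379821777344, -372.1884765625), 24.967269897460938), 260)
scene (array([ 0.4545, -0.3719]), ((454.42169189453125, -371.22576904296875), 24.16636085510254), 313)
```

```bash
cat >> h.py <<'E'
BY=np.radians(-1.55);BC=np.array([.575,.1617]);CY=np.radians(-3.15);CC=np.array([.5764,-.1565])
def fr(C,a,x,y): return C+np.array([np.cos(a)*x-np.sin(a)*y,np.sin(a)*x+np.cos(a)*y])
B=lambda x,y:fr(BC,BY,x,y)
K=lambda x,y:fr(CC,CY,x,y)
def push(ych,xs,xe):
    m.command_gripper(0.)
    p=B(xs,ych);above(*p,.15,BY+np.pi/2);line(*p,.08);line(*p,.0655,.05)
    z=touch(.0600,.0005,1.5);st('touch');z+=.0008
    line(*p,z,.05);q=B(xe,ych);line(*q,z,.08);st('pushed')
    r=B(xe+.006,ych);line(*r,z,.05);line(*r,.15)
E
python3 - <<'E'
from h import *
push(0,.095,-.031)
m.set_joints([1.122,.423,1.63,0,1.089,-.019])
t=shot('top','t3');s=shot('scene','s3');st()
a=cv2.resize(t['image'][155:265,150:260,::-1],None,fx=3.5,fy=3.5,interpolation=cv2.INTER_CUBIC);b=cv2.resize(s['image'][135:225,220:340,::-1],None,fx=3.2,fy=385/90,interpolation=cv2.INTER_CUBIC)
cv2.imwrite('pics/c3.png',np.hstack([a,b]))
E
```

```text
touch t 36.1 p [0.6698 0.159  0.0632] w 0.0001 g 0.0 F [-0.6  0.6  0.9]
pushed t 38.1 p [0.5444 0.1625 0.064 ] w -0.0002 g 0.0 F [-0.8 -0.7 -0.4]
 t 41.1 p [0.2612 0.5674 0.253 ] w 0.0002 g 0.0 F [-0.8  0.1  0.4]
```

View pics/c3.png

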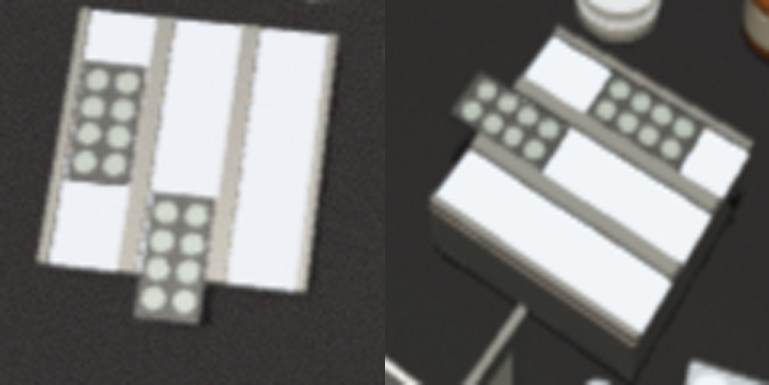

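The push worked: the middle plate's rear edge is at about crop (183,195), and it overhangs the front by a good third. Next I'll measure it and grip.

```bash
cat > grab.py <<'E'
from h import *
def rear(ych,xe):
    """rear edge (world) of a plate predicted at board x=xe, mean of both cameras"""
    out=[]
    for n in('top','scene'):
        c=shot(n);a=proj(c,(*B(xe,ych+.022),.043));b=proj(c,(*B(xe,ych-.022),.043))
        e=edge(c,a,b,.043,w=2.5);out.append(e[0])
        print(n,'rear',e[0].round(4),np.degrees(np.arctan2(e[1][1],e[1][0])).round(2),'rms',round(e[2]*1e3,2))
    d=np.mean(out,0)-BC;return d[0]*np.cos(BY)+d[1]*np.sin(BY)
def grab(ych,xr):
    gx=-.105-.0185;p=B(gx,ych);print('plate centre rel grip (mm)',(xr-.05-gx)*1e3)
    m.command_gripper(.075)
    above(*p,.15,BY+np.pi/2);line(*p,.08)
    line(*p,.040+.0189-.002,.06);st('at')
    m.command_gripper(.03,60);st('grip');p=m.get_position();line(p[0],p[1],.062,.05);line(p[0],p[1],.16);st('up')
    return xr-.05-gx
if __name__=='__main__':
    x=rear(0,-.042);print('xr',x);np.save('off1.npy',grab(0,x))
E
python3 grab.py
```

```text
top rear [0.5345 0.1628] -90.97 rms 0.3
scene rear [0.5369 0.1615] -90.76 rms 0.18
xr -0.03928640516376268
plate centre rel grip (mm) 34.21359483623731
at t 44.7 p [0.4513 0.1649 0.0566] w 0.0747 g 0.0 F [-0.4  0.6  0. ]
grip t 45.1 p [0.4517 0.1651 0.0574] w 0.0474 g 60.6 F [-2.6  0.2  6.2]
up t 46.1 p [0.4512 0.1649 0.1595] w 0.0474 g 61.5 F [-1.  -0.8 -0.6]
```

```bash
cat > place.py <<'E'
from h import *
def place(off,z,yoff=0.):
    print('j6',m.get_joint_positions()[5].round(2))
    p=K(-off,yoff);o=down(CY+np.pi/2)
    m.move_to([*p,.16],list(o));st('over');line(*p,.075)
    line(*p,z,.05);m.hold(.2);st('low')
    m.command_gripper(.08);st('open');line(*p,.16)
def look(fn,zt):
    m.set_joints([1.122,.423,1.63,0,1.089,-.019])
    t=shot('top',fn+'t');s=shot('scene',fn+'s')
    u=proj(t,(*CC,zt)).astype(int);v=proj(s,(*CC,zt)).astype(int)
    cr=lambda c,u,f:cv2.resize(c['image'][u[1]-40:u[1]+40,u[0]-40:u[0]+40,::-1],None,fx=5,fy=5,interpolation=cv2.INTER_CUBIC)
    cv2.imwrite('pics/'+fn+'.png',np.hstack([cr(t,u,5),cr(s,v,5)]));st();print('crop origins',u-40,v-40,'x5')
if __name__=='__main__':
    place(float(np.load('off1.npy')),.0503);look('p1',.035)
E
python3 place.py
```

```text
j6 -1.22
over t 47.4 p [ 0.5419 -0.1536  0.1596] w 0.0472 g 61.5 F [-0.6  0.4 -0.4]
low t 48.9 p [ 0.5422 -0.1547  0.0501] w 0.0475 g 61.5 F [-0.6 -0.2 -1.2]
open t 49.4 p [ 0.5423 -0.1546  0.0503] w 0.0803 g 0.0 F [-0.2  0.3 -1.4]
 t 53.1 p [0.261  0.5676 0.2533] w 0.0798 g 0.0 F [-0.3 -0.5  0.7]
crop origins [278 165] [180 214] x5
```

View pics/p1.png

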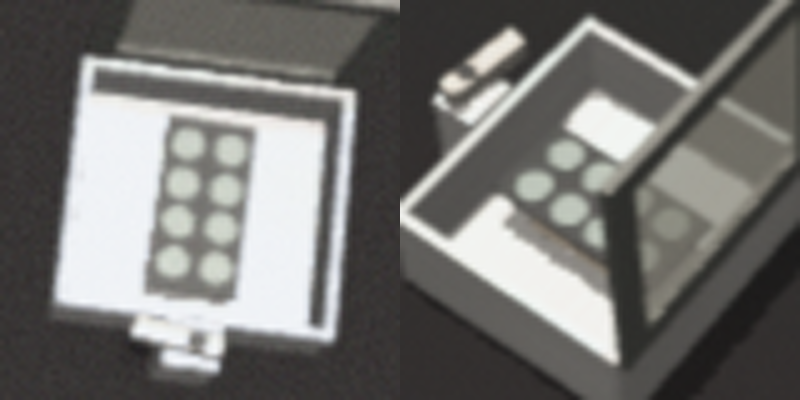

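```bash
cat > chk.py <<'E'
from h import *
def chk(c,corn,zt,case):
    E,Kk=quad(c,corn,zt);ce=Kk.mean(0);d=ce-case;a=CY
    print('sides',np.linalg.norm(Kk-np.roll(Kk,-1,0),axis=1).round(4),'ang',[float(np.degrees(np.arctan2(*e[1][::-1])).round(2)) for e in E],'ctr',ce.round(4),'case xy mm',((np.array([[np.cos(a),np.sin(a)],[-np.sin(a),np.cos(a)]])@d)*1e3).round(2))
if __name__=='__main__':
    f=lambda o,*p:[(x/5+o[0]-.4,y/5+o[1]-.4) for x,y in p]
    t=shot('top')
    chk(t,f((278,165),(145,293),(235,302),(255,125),(168,117)),.035,np.array([.5765,-.1556]))
    # case rim again, same picture
    E,Kk=quad(t,f((278,165),(55,303),(335,340),(357,92),(82,57)),.056);print(np.linalg.norm(Kk-np.roll(Kk,-1,0),axis=1).round(4),Kk.mean(0))
E
python3 chk.py
```

```text
sides [0.0514 0.1102 0.0496 0.1101] ang [-91.99, -4.71, 88.26, 174.35] ctr [ 0.5772 -0.1561] case xy mm [ 0.77 -0.44]
[0.1523 0.1415 0.1528 0.1404] [ 0.57645525 -0.155565  ]
```

```bash
sed -i 's/def chk(c,corn,zt,case):/def chk(c,corn,zt,case,w=1.6):/;s/quad(c,corn,zt)/quad(c,corn,zt,w=w)/' chk.py; sed -i "s/    chk(t,f(.*/    for w in(1.2,1.6,2.): chk(t,f((278,165),(145,295),(235,302),(255,126),(170,117)),.035,np.array([.5765,-.1556]),w)/" chk.py; python3 chk.py
```

```text
sides [0.0507 0.1014 0.0496 0.1039] ang [-91.64, -4.41, 85.6, 175.02] ctr [ 0.5736 -0.1558] case xy mm [-2.9 -0.4]
sides [0.0513 0.1016 0.0497 0.1039] ang [-92.4, -4.52, 85.07, 174.63] ctr [ 0.5736 -0.1558] case xy mm [-2.93 -0.35]
sides [0.0511 0.1018 0.05   0.1039] ang [-92.45, -4.48, 85.18, 174.92] ctr [ 0.5736 -0.1557] case xy mm [-2.9  -0.29]
[0.1524 0.1415 0.1525 0.1404] [ 0.57643345 -0.15560239]
```

```bash
python3 - <<'E'
from h import *
o=down(CY+np.pi/2)
m.command_gripper(.07)
p=K(-.0023,0);m.move_to([*p,.16],list(o));line(*p,.08);line(*p,.0498,.05)
m.command_gripper(.03,40);st('regrip');z=m.get_position()[2]
line(*p,.0525,.03);q=K(0,0);line(*q,.0525,.03);line(*q,.0503,.03);m.hold(.2);m.command_gripper(.075);st('rel');line(*q,.16)
print(np.degrees(np.arctan2(*R.from_rotvec(m.get_ee_rot()).as_matrix()[[1,0],1])))
push(.07,.080,-.031)
m.set_joints([1.122,.423,1.63,0,1.089,-.019])
from grab import rear
print(rear(.07,-.040))
from chk import *
f=lambda o,*p:[(x/5+o[0]-.4,y/5+o[1]-.4) for x,y in p]
chk(shot('top'),f((278,165),(145,291),(235,298),(255,122),(170,113)),.035,np.array([.5765,-.1556]),1.6)
import pot;print([pot.potmat(shot(n)) for n in('top','scene')]);st()
E
```

```text
regrip t 58.0 p [ 0.5743 -0.1564  0.0504] w 0.0481 g 40.7 F [-1.   0.4  5.5]
rel t 59.4 p [ 0.5762 -0.1564  0.05  ] w 0.0746 g 0.0 F [ 0.2  0.  -0.2]
86.8496472850542
touch t 65.2 p [0.6567 0.2295 0.0621] w 0.0003 g 2.0 F [-1.  -0.2  3.5]
pushed t 67.0 p [0.5463 0.2325 0.0629] w -0.0001 g 0.0 F [-0.1  0.2 -0.3]
top rear [0.535  0.2327] -91.34 rms 0.34
scene rear [0.5378 0.2319] -92.38 rms 0.27
-0.04050334908915038
sides [0.0506 0.1021 0.0496 0.1013] ang [-94.58, -4.2, 86.39, 175.25] ctr [ 0.5761 -0.1552] case xy mm [-0.47  0.35]
[(array([ 0.4858, -0.3882]), ((489.8364562988281, -387.1607666015625), 22.99277687072754), 174), (array([ 0.4851, -0.3824]), ((486.8049621582031, -386.0188293457031), 21.029579162597656), 169)]
 t 69.9 p [0.261  0.5676 0.2532] w 0.0001 g 0.0 F [ 0.7 -0.3 -0.1]
```

```bash
cat > fp.py <<'E'
from h import *
def find():
    o=[]
    for n in('top','scene'):
        c=shot(n);u=proj(c,(.49,-.385,.03)).astype(int);r=32
        g=cv2.GaussianBlur(c['image'],(0,0),.5).min(2);mk=np.zeros_like(g);mk[u[1]-r:u[1]+r,u[0]-r:u[0]+r]=g[u[1]-r:u[1]+r,u[0]-r:u[0]+r]>215
        k,l,s,ce=cv2.connectedComponentsWithStats(mk)
        for i in range(1,k):
            if s[i,4]>60:
                W=np.array([on(c,*p,.032)[:2] for p in np.argwhere(l==i)[:,::-1]])
                o.append((n,int(s[i,4]),W.mean(0).round(4),np.ptp(W,axis=0).round(3),s[i,:4]))
        cv2.imwrite('pics/fp_%s.png'%n,cv2.resize(c['image'][u[1]-40:u[1]+40,max(u[0]-40,0):u[0]+40,::-1],None,fx=5,fy=5))
    return o
if __name__=='__main__':
    for i in find():print(i)
    cv2.imwrite('pics/fp.png',np.hstack([cv2.imread('pics/fp_top.png'),cv2.imread('pics/fp_scene.png')]))
E
python3 fp.py
```

```text
('top', 226, array([ 0.4905, -0.3879]), array([0.044, 0.046]), array([393, 235,  18,  17], dtype=int32))
('scene', 342, array([ 0.4916, -0.3888]), array([0.047, 0.048]), array([118, 301,  22,  20], dtype=int32))
```

View pics/fp.png

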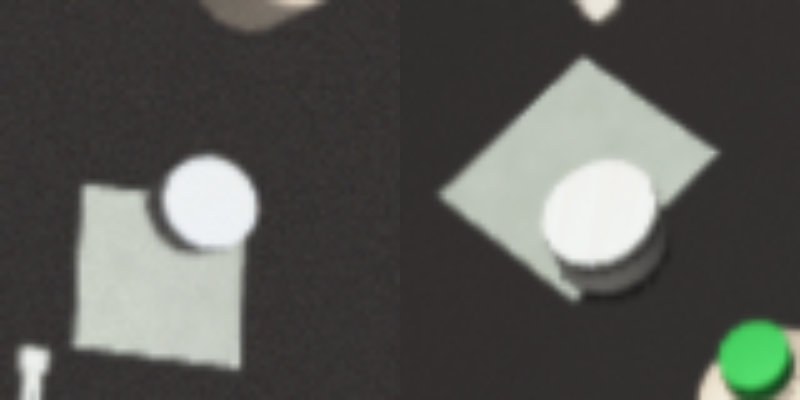

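The pot was knocked onto the mat's corner at about (0.491, -0.388). It is still upright, so I'll put it back in the centre.

```bash
python3 - <<'E'
from h import *
m.command_gripper(.085)
above(.491,-.3883,.15,-.7);line(.491,-.3883,.06);line(.491,-.3883,.0315,.06);m.command_gripper(.03,30);st('grip')
X,Y=.4537,-.3715
line(.491,-.3883,.06);line(X,Y,.06);line(X,Y,.0325,.05);m.command_gripper(.085);line(X,Y,.15)
from grab import *
np.save('off2.npy',grab(.07,-.0416))
from place import *
place(.0319,.0533)
look('p2',.038)
import pot;print([pot.potmat(shot(n)) for n in('top','scene')])
E
```

```text
grip t 76.1 p [ 0.4912 -0.3885  0.032 ] w 0.0488 g 31.0 F [-0.2  1.3  4.1]
plate centre rel grip (mm) 31.9
at t 82.5 p [0.4532 0.235  0.0566] w 0.0751 g 0.0 F [ 0.2 -0.1 -0.7]
grip t 82.9 p [0.4536 0.2351 0.0573] w 0.0472 g 60.7 F [-1.1 -0.3  4.9]
up t 83.9 p [0.4531 0.2348 0.1594] w 0.0473 g 61.6 F [ 0.7  0.1 -0.1]
j6 -1.09
over t 85.4 p [ 0.5445 -0.1538  0.1598] w 0.0474 g 61.6 F [ 0.  -0.2 -0.7]
low t 86.9 p [ 0.5447 -0.1548  0.054 ] w 0.0472 g 67.6 F [-2.7  0.5 11.8]
open t 87.3 p [ 0.5444 -0.1547  0.053 ] w 0.08 g 0.0 F [-0.5 -0.4 -0.3]
 t 91.1 p [0.261  0.5676 0.2532] w 0.0798 g 0.0 F [-0.6 -0.4 -0.1]
crop origins [278 165] [180 213] x5
[(array([ 0.4529, -0.3714]), ((452.969970703125, -371.7938232421875), 24.358938217163086), 256), (array([ 0.454 , -0.3717]), ((453.5788269042969, -371.1847839355469), 24.363643646240234), 311)]
```

View pics/p2.png

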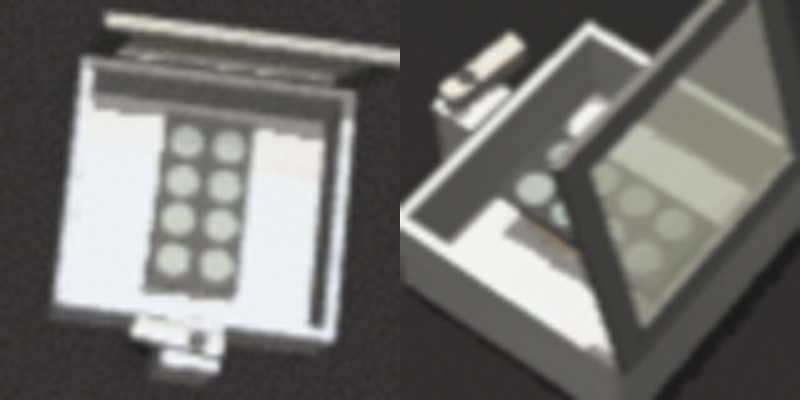

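```bash
python3 - <<'E'
from h import *
from chk import *
t=shot('top','t5');s=shot('scene','s5')
f=lambda o,*p:[(x/5+o[0]-.4,y/5+o[1]-.4) for x,y in p]
for w in(1.2,1.8):chk(t,f((278,165),(145,291),(235,298),(252,123),(167,114)),.038,np.array([.5765,-.1556]),w)
for th in np.arange(1.0,1.75,.1):
    x=.07-.14*np.cos(th)+.006*np.sin(th);z=.0565+.14*np.sin(th)+.006*np.cos(th)
    print(round(th,2),*[proj(c,(*K(x,y),z)).round(1) for c in(t,s) for y in(.075,-.075)])
def cr(c,u):return cv2.resize(c['image'][u[1]-50:u[1]+50,u[0]-50:u[0]+50,::-1],None,fx=4,fy=4,interpolation=cv2.INTER_CUBIC)
cv2.imwrite('pics/lid.png',np.hstack([cr(t,(325,180)),cr(s,(225,250))]))
E
```

```text
sides [0.0515 0.1023 0.0495 0.1014] ang [-91.1, -3.36, 90.14, 175.47] ctr [ 0.5744 -0.1549] case xy mm [-2.13  0.6 ]
sides [0.052  0.1021 0.0504 0.0988] ang [-91.54, -3.46, 92.31, 175.43] ctr [ 0.5735 -0.1548] case xy mm [-3.01  0.64]
1.0 [296.2 188.4] [358.2 196.7] [236.9 197.1] [193.8 239.8]
1.1 [297.1 182.8] [359.3 191. ] [241.1 197.7] [198.  240.8]
1.2 [297.9 177.1] [360.3 185.3] [245.6 198.7] [202.5 242.4]
1.3 [298.7 171.3] [361.2 179.4] [250.4 200.2] [207.3 244.4]
1.4 [299.5 165.6] [361.9 173.7] [255.4 202.2] [212.4 247. ]
1.5 [300.2 160. ] [362.4 168. ] [260.5 204.7] [217.6 250. ]
1.6 [300.8 154.6] [362.8 162.6] [265.6 207.6] [223.  253.5]
1.7 [301.4 149.5] [363.1 157.4] [270.8 211. ] [228.4 257.3]
```

View pics/lid.png

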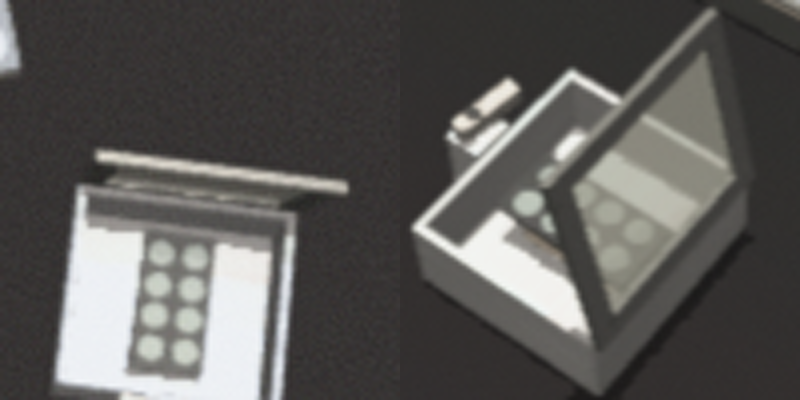

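```bash
cat > dots.py <<'E'
from h import *
def dots(c,img,ctr,z):
    """centroid and axis angle of the 8 pale dots on the plate near ctr"""
    u=proj(c,(*ctr,z));F=6;r=24;a,b=int(u[0])-r,int(u[1])-r
    g=cv2.resize(cv2.GaussianBlur(img[b:b+2*r,a:a+2*r],(0,0),.4).min(2),None,fx=F,fy=F,interpolation=cv2.INTER_CUBIC)
    k,l,s,ce=cv2.connectedComponentsWithStats(cv2.inRange(g,150,255))
    W=[]
    for i in range(1,k):
        if 200<s[i,4]<1600 and max(s[i,2:4])<45:
            W.append(on(c,(ce[i][0]+.5)/F-.5+a,(ce[i][1]+.5)/F-.5+b,z)[:2])
    W=np.array(W);W=W[np.linalg.norm(W-ctr,axis=1)<.05]
    cc=W.mean(0);v=np.linalg.svd(W-cc)[2][0];v*=np.sign(v[0])
    return len(W),cc.round(4),np.degrees(np.arctan2(v[1],v[0])).round(2)
if __name__=='__main__':
    t=shot('top')
    ld=lambda n:cv2.imread('pics/'+n+'.png')[:,:,::-1]
    for n,ctr,z in[('top0',(.5878,.2312),.043),('top0',(.6001,.1616),.043),('p1t',(.5745,-.1557),.035),('p2t',(.575,-.1555),.038)]:print(n,dots(t,ld(n),np.array(ctr),z))
E
python3 dots.py
```

```text
top0 (5, array([0.5995, 0.2295]), np.float64(11.14))
top0 (5, array([0.5982, 0.1542]), np.float64(-7.11))
p1t (4, array([ 0.5765, -0.1441]), np.float64(-4.39))
p2t (5, array([ 0.5834, -0.1487]), np.float64(-15.24))
```

```bash
python3 - <<'E'
s=open('dots.py').read()
i=s.index('    k,l,s,ce');j=s.index("    W=np.array(W);W")
s=s[:i]+'''    g=g.astype(np.float32);best=[]
    for th in range(120,215,5):
        k,l,s,ce=cv2.connectedComponentsWithStats((g>th).astype(np.uint8))
        for i in range(1,k):
            w,h,A=s[i,2:5]
            if 150<A<900 and max(w,h)<1.6*min(w,h): best.append((ce[i],A))
    P=np.array([b[0] for b in best]);W=[];used=np.zeros(len(P),bool)
    for i in range(len(P)):
        if not used[i]:
            n=np.linalg.norm(P-P[i],axis=1)<8;used|=n
            if n.sum()>=2:
                q=P[n].mean(0);W.append(on(c,(q[0]+.5)/F-.5+a,(q[1]+.5)/F-.5+b,z)[:2])
'''+s[j:]
open('dots.py','w').write(s)
E
python3 dots.py
```

```text
top0 (8, array([0.5883, 0.232 ]), np.float64(-0.83))
top0 (8, array([0.6007, 0.1612]), np.float64(-1.89))
p1t (8, array([ 0.5755, -0.1563]), np.float64(-4.52))
p2t (8, array([ 0.5761, -0.1555]), np.float64(-3.38))
```

```bash
python3 - <<'E'
from h import *
m.command_gripper(0.)
o=down(CY+np.pi/2)
p=K(.12,0)
o=ori((*p,.27),CY+np.pi/2)
m.move_to([*p,.27],list(o));line(*p,.192);st('behind')
H=.0565;rho=.118
for th in np.r_[1.45,np.arange(1.35,-.001,-.09),0.]:
    x=.07-rho*np.cos(th)+.006*np.sin(th)+.011;z=H+rho*np.sin(th)+.006*np.cos(th)+.0215
    line(*K(x,0),z,.1)
    if abs(th-.9)<.05: st('mid')
st('end');q=K(x,0);line(*q,.0625+.0200,.03);st('press');line(*q,.16)
m.set_joints([1.122,.423,1.63,0,1.089,-.019])
from place import look
look('l1',.06)
E
```

```text
behind t 95.8 p [ 0.6968 -0.1631  0.1927] w -0.0002 g 0.0 F [-0.2  0.5  0.1]
mid t 97.9 p [ 0.5884 -0.1571  0.174 ] w 0.0004 g 0.0 F [-0.1  0.1  0.3]
end t 100.8 p [ 0.5403 -0.1547  0.0845] w 0.0002 g 2.0 F [ 1.9 -0.9  3.7]
press t 101.0 p [ 0.5404 -0.1547  0.0843] w -0.0 g 9.2 F [-1.3 -0.2 18.2]
 t 104.8 p [0.2605 0.5679 0.2533] w -0.0002 g 0.0 F [ 0.3 -0.3 -0. ]
crop origins [279 163] [179 208] x5
```

View pics/l1.png

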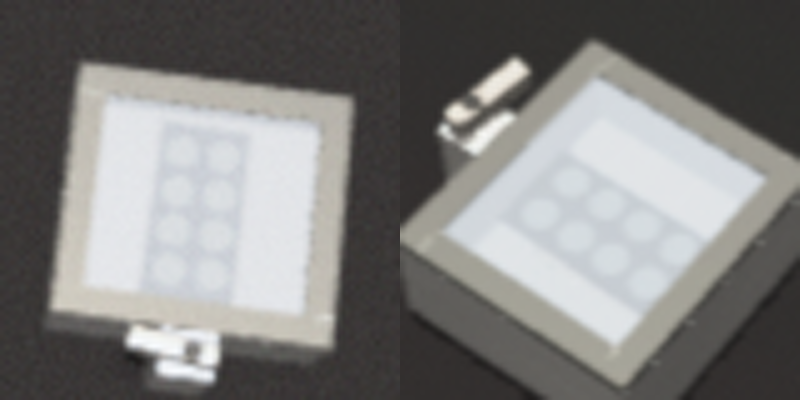

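Lid is shut and flush; the turnbutton bar runs crop (450,118)→(522,70) in the scene view.

```bash
python3 - <<'E'
from h import *
s=shot('scene');t=shot('top')
for c,a,b in[(s,(188.8,231.6),(203.4,222.0)),(t,(279+219/5,163+348/5),(279+128/5,163+337/5))]:
    A,Bq=on(c,*a,.078)[:2],on(c,*b,.078)[:2];d=Bq-A;print(A,Bq,np.linalg.norm(d),'phi',np.arctan2(d[1],d[0])-CY,'pivot est',A+d*14/48,'model',K(-.084,0))
E
```

```text
[ 0.49255517 -0.16724232] [ 0.50432806 -0.12405794] 0.044760380680770664 phi 1.3596227292253606 pivot est [ 0.49598893 -0.15464687] model [ 0.49252692 -0.15188418]
[ 0.49392818 -0.1661568 ] [ 0.49575922 -0.11832998] 0.047861856072097156 phi 1.58750807427388 pivot est [ 0.49446223 -0.15220731] model [ 0.49252692 -0.15188418]
```

```bash
python3 - <<'E'
from h import *
yw=lambda f:f+CY-np.pi/2
def P(f,r=.020):
    return K(-.084+r*np.cos(f),r*np.sin(f))
f=1.45;p=P(f);z=.0893
m.command_gripper(.045)
m.move_to([*p,.17],list(down(yw(f))));line(*p,z,.1);st('down')
m.command_gripper(0.,20);w=m.get_width();st('grip')
m.command_gripper(w+.0025);st('cage')
for f in np.append(np.arange(1.3,0,-.1),0):
    line(*P(f),z,.08,down(yw(f)))
    F=m.get_contact_force()
    if np.linalg.norm(F)>15: st('f%.1f'%f)
st('turned')
m.command_gripper(0.,20);m.hold(.2);st('grip')
m.command_gripper(.045);line(*P(0),.17)
m.set_joints([1.122,.423,1.63,0,1.089,-.019])
from place import look
look('la',.07)
import pot;print([pot.potmat(shot(n)) for n in('top','scene')])
E
```

```text
down t 109.0 p [ 0.4964 -0.1323  0.0897] w 0.0451 g 0.0 F [0.1 0.9 0.1]
grip t 109.4 p [ 0.4965 -0.1323  0.0899] w 0.0116 g 25.8 F [-0.4 -0.1  5.5]
cage t 109.6 p [ 0.4959 -0.1322  0.0892] w 0.0142 g 0.0 F [-0.   0.7 -0.2]
turned t 113.1 p [ 0.5125 -0.153   0.0893] w 0.0141 g 0.0 F [-0.2 -0.7  0.5]
grip t 113.5 p [ 0.5125 -0.1531  0.0894] w 0.0115 g 24.4 F [ 0.  -1.5  1.3]
 t 117.7 p [0.2606 0.5679 0.2533] w 0.0451 g 0.0 F [-1.  -0.8 -0.3]
crop origins [280 162] [179 205] x5
[(array([ 0.4529, -0.3715]), ((453.13751220703125, -372.9328308105469), 25.815568923950195), 271), (array([ 0.454 , -0.3717]), ((453.5788269042969, -371.1847839355469), 24.363643646240234), 311)]
```

View pics/la.png

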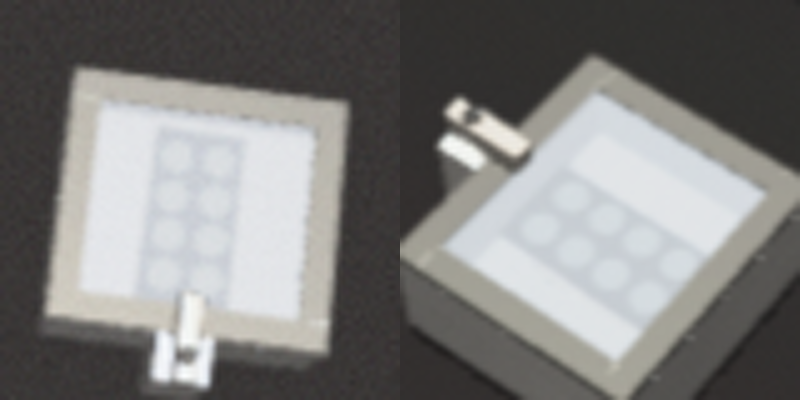

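View pics/las.png

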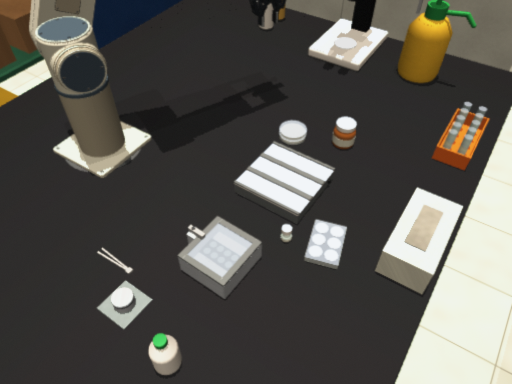

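The turnbutton arm points straight in over the lid (scene crop about (450,105)→(525,150)). The lid is shut on the stacked plates, the pot is on the mat at about (122,297), and the other things have not moved.

```bash
python3 -c "
from rig import manip as m
print(m.sign_off())"
```

```text
the job is handed in; nothing more can be done
None
```

I handed the job in at about 118 s of the 210 s: the pot is centred on the mat (put back once after it was knocked aside), both plates present are stacked on the plinth within about 1 mm of centre by the camera, the lid is shut, and the turnbutton points straight in; the arm bumped the open lid partway closed along the way, with no harm seen in the pictures.

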